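# Move the charged battery pack from the charger into the cell counter

### The arm

A 6-joint arm with a two-finger parallel gripper is mounted at the origin on the work surface. World frame = base frame: x ahead of the robot, y to its left, z up, the work surface at z = 0. Lengths are in mm, angles in rad, forces in N, time in s.
With the tool pointing down it reaches from about 300 to 775 mm from the base axis. Payload 14.6 kg.
Tool frame: the origin (TCP) lies on the centre line of the jaws, within the pads' length; the fingertips stand 19 mm ahead of it and the grasp point (between the pads) is the TCP (bot.tip_reach is the distance from the TCP to the fingertips, in mm); y points along the fingers, x is the direction in which the jaws open and shut, and the axes are right-handed (so a half turn about y gives the same grasp; the last joint's range is limited). The gripper opens to 85 mm and grips with 20 to 120 N. Pads are 22 mm wide; open, the fingers measure 114 mm over their backs; the gripper's body (76 mm by 85 mm) begins 54 mm behind the grasp point. The pads swing forward as they close: fully open they stand 13 mm farther back than shut.
Start: joints at [-1.286, 0.3, 1.521, -0, 1.321, -0.067], TCP at [189.516, -516.307, 250.281] pointing down, gripper open.
Joint ranges: [-3.03, 3.03], [-0.79, 2.21], [0.23, 2.52], [-1.04, 4.18], [0, 3.07], [-2.55, 2.55]. Speed limits (rad/s): [2.22, 2.22, 2.57, 3.14, 3.14, 3.14].

### API

Orientations are given as a unit quaternion [w, x, y, z].
In Python, from rig import bot gives the robot as it stands. Calls block until the motion is done:
- bot.move_to(position, orientation): joint-space move of the TCP to a pose.
- bot.servo_line(position, attitude=None, speed=150, until_force=None): straight line of the TCP; attitude=None keeps the orientation; speed is the mean speed in mm/s. With until_force (N) it stops when the force on the tool has changed by that much, and returns True; else False.
- bot.move_joints(angles): joint-space move.
- bot.move_gripper(opening, grip_force=None): finger opening in mm; grip_force is the grip in N (None keeps the last); returns when the fingers have stopped.
- bot.dwell(seconds).
- bot.ik(position, orientation): joint angles nearest the present ones, or None.
- bot.read_state(): the state.
- bot.read_camera(name): name is "scene" or "side" or "wrist"; returns a dict with "image" (400x640x3 uint8, blue, green, red), "depth" (400x640 float32, mm along the optical axis (not along the pixel's ray), 0 where there is no reading), "fovy" (degrees; the focal length in pixels is half the picture's height over the tangent of half this angle, whatever the lens; pixels are square), "cx", "cy" (the principal point, pixels), "k1" (the pictures are not rectified: a ray, as slopes to the right and down, at radius r is drawn at 1 + k1 r^2 times it, then the intrinsics apply), "eye" and "attitude" of the camera in the world; the wrist camera has in their place "mount" (4x4, takes a point from camera to tool coordinates, whose origin is the TCP and whose axes are the tool frame's). Camera axes: x right, y down, z forward; pixel columns grow to the right and rows downward; lengths in mm; the calibration is good to about 2 mm. A picture is of the moment at which its call begins: read the wrist's pose just before it.
A pose or a line that the arm cannot do raises bot.MotionError and nothing moves.
- bot.finish_job(): hands the job in, once; it reports no verdict.
The state is a dict: "clock": time; "joint_positions": joint angles; "qvel": joint speeds; "effort": joint torques, N m; "ee_pos": TCP position; "tool_rot": TCP orientation; "ft_force": force on the tool from outside, world axes, zero at the start; "moment": the same for the moment, N m; "grip_width": finger opening in mm.
Only numpy, scipy, OpenCV 4.12 (cv2) and the standard library are available. Lean on these libraries where they do the work, as an engineer would, in place of code of your own. Each camera call takes 0.05 s, during which the arm holds its last target.

### The job

The battery pack in the flat charger is charged. Press the charger's thumb catch so that the pack springs free, draw it out along its dovetail, and slide it nose first down the sloping dovetail on the cell counter until the catch there clicks up behind it and holds it fully home. Then let go, and leave the well plate, the bottle and the tip box where they are.

Things in the scene. Friction and masses are not known exactly. Their poses are not given: they have to be found in the camera images.
- pack_grip (a point): Battery pack (loose, about 0.24 kg): plain grey upright block with ribbed sides, 70 mm long (x), 36 mm wide (y), on a dark steel dovetail foot. This point is the middle of the block, 40 mm above the foot's underside. x points from nose to tail, z up through the block. Gripped across y, the 36 mm width. Starts latched in the charger.
- pack_nose (a point): Middle of the pack's nose end, at the foot: x -35, y 0, z -35 mm from the grip point in the pack's axes; goes in first. Heights from the foot's underside: foot 0 to 10 mm (70 mm long, 50 mm wide below, 40 mm at its top), narrow neck to 16 mm, block 16 to 62 mm.
- charger: White charger box fixed to the bench, 150 x 150 x 22 mm high, with a level dovetail dock on top, its floor 30 mm above the bench. Origin on the bench, under the middle of the home pack; x points to the dock's open end (roughly towards the robot), y to the side with the thumb pad, z up. May stand left or right of the cell counter.
- charger_home (a point): Grip point of the pack when home in the charger, 40 mm above the dock floor, axes as the home pack's. Open end at +x: the pack comes out along +x and is clear of the rails after 105 mm. Rails x -46 to +62 mm, the last 16 mm flared; 14 mm high, outer edges y +-34 mm (+-40 at the flare), 1.5 mm play each side. A spring ejector (about 5 N) slowly pushes it out about 12 mm when the catch is pressed.
- charger_catch (a joint): Charger's catch: 0 = up (latched), grows in m as pressed, 0.0085 = bottom. Its tongue, 26 mm wide, stands 6 mm above the dock floor, 1 mm behind the home pack's tail, ramped on its outer side. Down 6.5 mm or more it frees the pack: hold it for half a second while the pack slides out; it then stays part down under the pack, lifting its tail 2 to 4 mm. Takes 5 to 10 N.
- charger_pad (a point): Centre of the top of the charger catch's thumb pad: ribbed grey, 32 mm (x) by 30 mm (y), outside the rail on the +y side, near the open end; at x 40, y 58, z -20 mm from charger_home when up, so 20 mm above the dock floor. Press it straight along -z of charger_home; it moves with the catch.
- counter: Cell counter: white wedge-shaped instrument fixed to the bench, about 150 mm deep, 215 mm wide, up to 120 mm high, small screen beside its dock. Its top slopes 30 degrees, high on the robot's side, low at the far side, with a dovetail dock on the slope. Origin on the bench under the dock; x points level to the high end, towards the robot.
- counter_home (a point): Grip point of the pack when home in the counter, with that pack's axes: z square to the slope, +x up the slope to the open end. Dock as the charger's (rails, flare, ejector, catch), floor 40 mm below along -z. The pack goes in sliding along -x from over 105 mm. Push it 2 to 3 mm past home (stop at 3.5 mm, up to about 20 N); the catch rises behind it, and it springs back to about 1 mm short of home.
- counter_catch (a joint): Counter's catch, as the charger's: 0 = up; the passing pack pushes it down 0.003 to 0.006 and it springs back near 0 when it clicks up behind the pack's tail.
- counter_pad (a point): Centre of the top of the counter catch's thumb pad (like the charger's, at x 40, y 58, z -20 mm from counter_home); need not be pressed.
- wellplate: Bystander: clear well plate, 86 x 128 x 20 mm, flat on the bench beyond the docks; origin at the centre of its underside.
- bottle: Bystander: clear bottle with orange cap, 72 mm across, 150 mm tall, on the left; origin at the centre of its underside.
- tipbox: Bystander: pipette tip box, 82 x 118 x 59 mm, on the right; origin at the centre of its underside.
Not all that is in view belongs to the job. Leave any blue look-alike of the part that bears pack_grip alone. What is shaped like the charger but blue is not meant.

How it is judged (in metres and radians):
On the way, in this order (a step that is already met when the one before it is completed fails the run):
1. the charger's catch is pressed down by the fingers while the pack is in the charger (value of joint charger_catch above 0.004 m and contact force between the fingers and charger above 1 N and distance between pack_grip and charger_home below 0.025 m), for 0.05 s.
2. the pack is out of the charger (distance between pack_grip and charger_home above 0.1 m), for 0.1 s.
At the end, for the whole second after the job is handed in: The pack rests nose first in the counter's dovetail, within 4 mm of home along the slide (3 mm on the open side), 3.5 mm sideways and 4 mm in height, within 0.08 rad of square to the slope, with the counter's catch back up behind it (under 2 mm down) (x of pack_grip in the frame of counter_home between -0.004 and 0.003 m and y of pack_grip in the frame of counter_home between -0.0035 and 0.0035 m and z of pack_grip in the frame of counter_home between -0.004 and 0.004 m and x of pack_nose in the frame of counter_home below -0.02 m and angle between the z axis of pack_grip and the z axis of counter_home, either way round below 0.08 rad and value of joint counter_catch below 0.002 m and distance between pack_grip and counter_home below 0.006 m); the robot touches nothing.
It fails at once if the well plate is shifted by more than 30 mm (distance of wellplate from where it was at the start of the episode above 0.03 m).
It fails at once if the bottle is shifted by more than 30 mm (distance of bottle from where it was at the start of the episode above 0.03 m).
It fails at once if the tip box is shifted by more than 30 mm (distance of tipbox from where it was at the start of the episode above 0.03 m).
It also fails if it takes over 59 s, if anything falls off the work surface, if the arm or the gripper's body presses on something with over 40 N, if the wrist force passes 120 N, or if a joint passes its speed limit or range.

## Working session

There is one attempt and no reset: what is moved stays moved. The work goes in short steps, each a Python script; the robot and the scene stay as the last script left them, time stands still between calls to the robot, and variables do not carry over. Pictures are saved under pics/ and viewed, and the job is handed in when it is done.

```bash
ls; mkdir -p pics
cat > h.py <<'E'
import numpy as np, cv2
from rig import bot
from scipy.spatial.transform import Rotation as R
def rot(q): return R.from_quat([q[1],q[2],q[3],q[0]]).as_matrix()
def quat(M):
    q=R.from_matrix(M).as_quat(); return [q[3],q[0],q[1],q[2]]
def cam(name):
    s=bot.read_state(); c=bot.read_camera(name)
    if name=="wrist":
        T=np.eye(4);T[:3,:3]=rot(s["tool_rot"]);T[:3,3]=s["ee_pos"]
        T=T@np.array(c["mount"])
    else:
        T=np.eye(4);T[:3,:3]=rot(c["attitude"]);T[:3,3]=c["eye"]
    c["T"]=T; c["f"]=200/np.tan(np.radians(c["fovy"])/2)
    c["K"]=np.array([[c["f"],0,c["cx"]],[0,c["f"],c["cy"]],[0,0,1.]])
    c["D"]=np.array([c["k1"],0,0,0.])
    np.savez("pics/"+name+"_last.npz",image=c["image"],depth=c["depth"],T=T,K=c["K"],D=c["D"])
    return c
def load(name):
    z=np.load("pics/"+name+"_last.npz"); return {k:z[k] for k in z.files}
def rays(c,uv):
    uv=np.asarray(uv,float).reshape(-1,1,2)
    n=cv2.undistortPoints(uv,c["K"],c["D"]).reshape(-1,2)
    return np.c_[n,np.ones(len(n))]
def onz(c,uv,z):
    d=rays(c,uv)@c["T"][:3,:3].T; e=c["T"][:3,3]
    return e+d*((z-e[2])/d[:,2])[:,None]
def cloud(c):
    h,w=c["depth"].shape
    u,v=np.meshgrid(np.arange(w),np.arange(h))
    r=rays(c,np.c_[u.ravel(),v.ravel()])
    P=r*c["depth"].reshape(-1,1)
    P=P@c["T"][:3,:3].T+c["T"][:3,3]
    P[c["depth"].ravel()==0]=np.nan
    return P.reshape(h,w,3)
def proj(c,P):
    Ti=np.linalg.inv(c["T"]); q=np.atleast_2d(P)@Ti[:3,:3].T+Ti[:3,3]
    p,_=cv2.projectPoints(q,np.zeros(3),np.zeros(3),c["K"],c["D"]); return p.reshape(-1,2)
E
python3 - <<'E'
from h import *
for n in ["scene","side","wrist"]:
    c=cam(n); cv2.imwrite(f"pics/{n}0.png",c["image"]); print(n,c["T"].round(2).tolist(),c["f"],c["k1"])
print(bot.read_state())
E
```

```text
pics
scene [[0.83, 0.35, -0.43, 1088.22], [0.55, -0.52, 0.65, -788.96], [0.0, -0.78, -0.63, 868.87], [0.0, 0.0, 0.0, 1.0]] 416.8158934296438 -0.09328186554933444
side [[-0.99, -0.09, 0.08, 473.32], [-0.12, 0.76, -0.64, 715.1], [-0.01, -0.65, -0.76, 892.41], [0.0, 0.0, 0.0, 1.0]] 373.22029908239546 -0.07378109397106872
wrist [[0.35, -0.89, -0.29, 262.79], [-0.94, -0.33, -0.11, -487.83], [-0.0, 0.31, -0.95, 373.23], [0.0, 0.0, 0.0, 1.0]] 279.6131033256519 -0.0037785124091172517
{'clock': 0.15, 'joint_positions': array([-1.28557018e+00,  3.00337252e-01,  1.52143174e+00,  2.02811649e-05,
        1.32067322e+00, -6.65759664e-02]), 'qvel': array([ 0.00069411, -0.00056762, -0.00148248, -0.00090718,  0.00044358,
        0.00126494]), 'effort': array([ 1.18868931e-03, -5.43670571e+01, -3.61886287e+01, -6.34710119e-06,
        3.18263876e-03,  6.21119284e-05]), 'ee_pos': array([ 189.49533261, -516.1623817 ,  249.85790679]), 'tool_rot': array([ 0.57997461, -0.57958787,  0.40501832, -0.40455842]), 'ft_force': array([ 0.13989824, -0.12941464, -0.36385452]), 'moment': array([ 0.00742813,  0.01100939, -0.02745658]), 'grip_width': 85.41784710858839}
```

View pics/scene0.png

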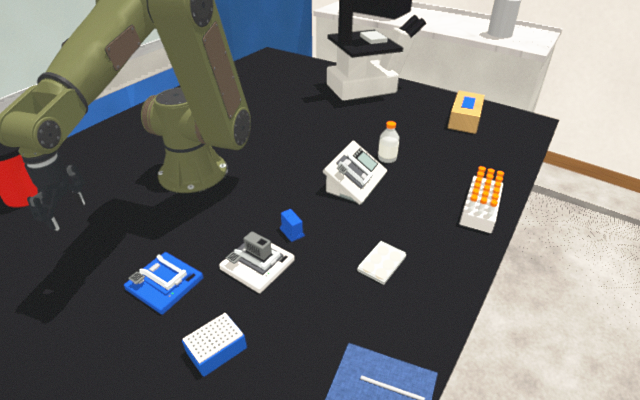

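View pics/side0.png

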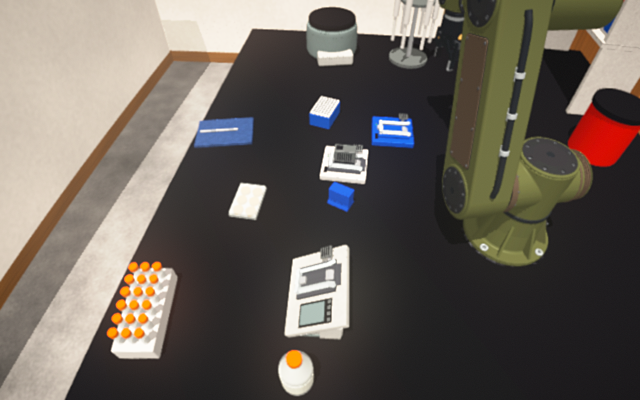

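View pics/wrist0.png

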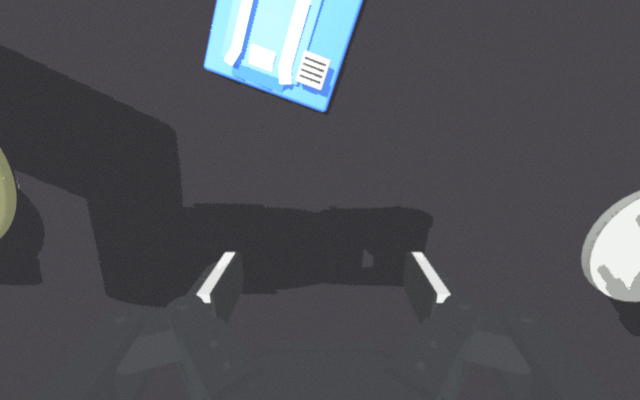

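The scene view shows the white charger with the grey pack at (257,262), a blue decoy charger at (163,281), a loose blue decoy pack at (291,225), and the counter at (355,170). The bottle is at (388,143), the tip box at (215,343), and the well plate at (382,262). Next I'll get rough positions, then take a closer wrist look.

Run:
```python
from h import *
for n,pts in [("scene",dict(pack=(257,240),chg=(262,284),counter=(350,195),screen=(368,160),cap=(391,125),well=(382,262),bluepack=(291,218),tip=(215,330))),("side",dict(pack=(348,150),chg=(343,180),counterscreen=(315,313),dock=(320,280),cap=(294,358),bluepack=(341,190),well=(247,200),tip=(325,105)))]:
    c=load(n);P=cloud(c)
    for k,(u,v) in pts.items(): print(n,k,np.nanmedian(P[v-1:v+2,u-1:u+2].reshape(-1,3),0).round(0))
c=load("side");im=c["image"]
a=cv2.resize(im[130:220,300:400],None,fx=4,fy=4,interpolation=cv2.INTER_CUBIC)
b=cv2.resize(im[235:345,270:370],None,fx=4,fy=4,interpolation=cv2.INTER_CUBIC)
a=cv2.copyMakeBorder(a,0,80,0,0,cv2.BORDER_CONSTANT)
cv2.imwrite("pics/sidez.png",np.hstack([a,b]))
```

```text
scene pack [ 504. -212.   94.]
scene chg [ 569. -277.   22.]
scene counter [568. 177.  25.]
scene screen [539. 352.  59.]
scene cap [558. 472. 151.]
scene well [793. -31.  22.]
scene bluepack [504. -61.  64.]
scene tip [ 590. -467.   60.]
side pack [ 489. -198.   92.]
side chg [ 497. -142.    9.]
side counterscreen [528. 349.  60.]
side dock [526. 267.  72.]
side cap [551. 486. 150.]
side bluepack [498. -50.  61.]
side well [786. -14.  20.]
side tip [ 593. -482.   59.]
```

View pics/sidez.png

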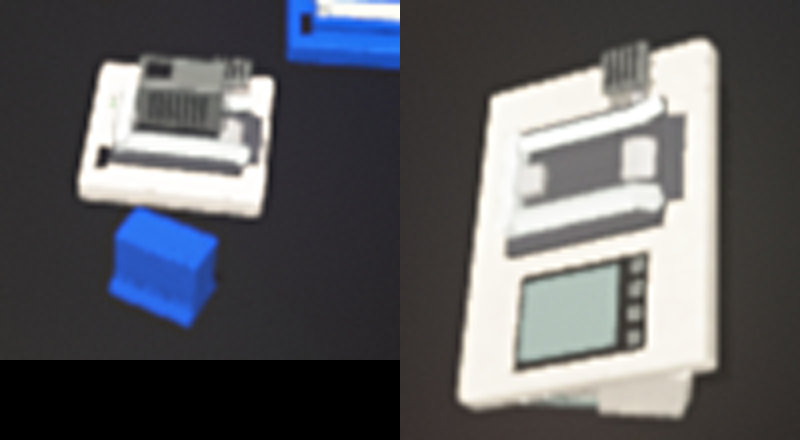

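Run:
```python
from h import *
s=bot.read_state();print(rot(s["tool_rot"]).round(3));c=bot.read_camera("wrist");print(np.array(c["mount"]).round(2))
# heading h: tool z = outward radial dir
def down(yaw):
    z=np.array([np.cos(yaw),np.sin(yaw),0]);y=np.array([0,0,-1.]);x=np.cross(y,z);return np.c_[x,y,z]
print(down(np.arctan2(-516,189)).round(3))
q=quat(down(0.0))
j=bot.ik([450,-195,300],q);print(j)
bot.move_to([450,-195,300],q)
c=cam("wrist");cv2.imwrite("pics/w1.png",c["image"]);np.savez("pics/wA.npz",**load("wrist"))
print(bot.read_state()["clock"],bot.ik([430,255,330],q))
```

```text
[[ 0.345 -0.     0.939]
 [-0.939  0.001  0.345]
 [-0.001 -1.     0.   ]]
[[   1.      0.      0.     -1.44]
 [  -0.     -0.31    0.95 -123.45]
 [   0.     -0.95   -0.31   78.58]
 [   0.      0.      0.      1.  ]]
[[-0.939  0.     0.344]
 [-0.344  0.    -0.939]
 [-0.    -1.     0.   ]]
[-4.83605132e-01  1.29875340e-01  1.61093916e+00 -4.44089210e-16
  1.40077815e+00  1.08719120e+00]
1.7917 [ 4.61997207e-01  1.35882274e-01  1.53563645e+00 -4.44089210e-16
  1.47007393e+00  2.03279353e+00]
```

View pics/w1.png

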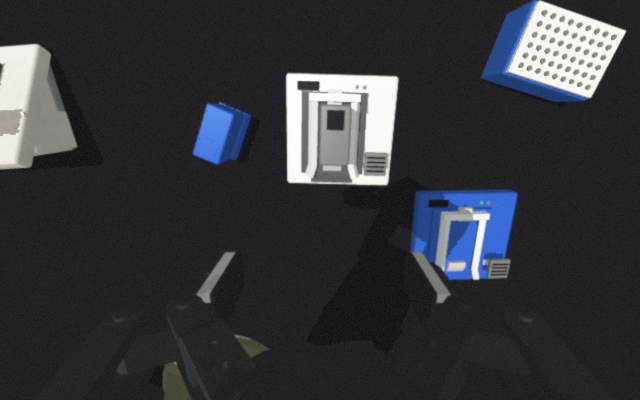

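The wrist view shows the charger with the pack at (340,130). Its thumb pad is at (376,164), near the robot-side open end, as the task says. The blue decoys are at (222,133) and (465,235). I'll go closer for a precise measurement.

```bash
cat >> h.py <<'E'
def down(yaw):
    z=np.array([np.cos(yaw),np.sin(yaw),0]);y=np.array([0,0,-1.]);x=np.cross(y,z);return np.c_[x,y,z]
E
python3 - <<'E'
from h import *
bot.move_to([520,-205,190],quat(down(0)))
c=cam("wrist");cv2.imwrite("pics/w2.png",c["image"]);np.savez("pics/wB.npz",**load("wrist"))
bot.move_to([500,-205,290],quat(down(0)))
bot.move_to([500,265,260],quat(down(0)))
c=cam("wrist");cv2.imwrite("pics/w3.png",c["image"]);np.savez("pics/wC.npz",**load("wrist"))
print(bot.read_state()["clock"])
E
```

```text
4.6833
```

View pics/w2.png

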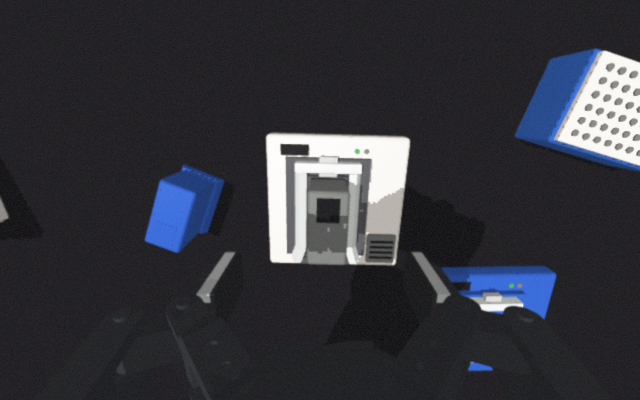

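View pics/w3.png

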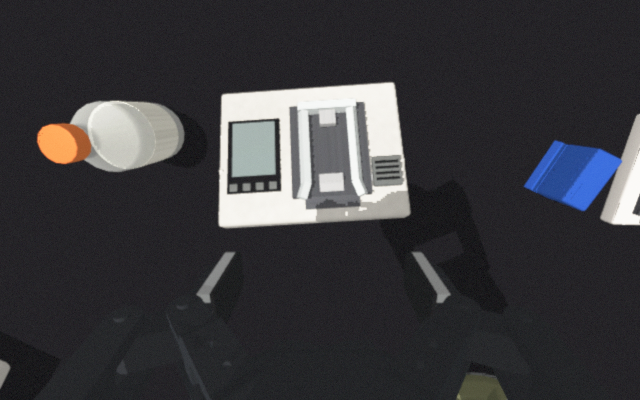

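The counter dock is empty at (331,150), with its pad at (387,170) and the bottle well to the left. Next I'll fit geometry from the depth data.

Run:
```python
from h import *
def ld(f):
    z=np.load(f);return {k:z[k] for k in z.files}
for f in ["pics/wA.npz","pics/wB.npz","pics/scene_last.npz","pics/side_last.npz"]:
    c=ld(f);P=cloud(c);X=P.reshape(-1,3);hsv=cv2.cvtColor(c["image"],cv2.COLOR_BGR2HSV).reshape(-1,3)
    near=(np.abs(X[:,0]-500)<110)&(np.abs(X[:,1]+205)<110)
    notblue=hsv[:,1]<110
    for nm,lo,hi,sx in [("top",17,27,0),("pack",86,98,0)]:
        m=near&notblue&(X[:,2]>lo)&(X[:,2]<hi)
        img=m.reshape(P.shape[:2]).astype(np.uint8)
        n,l,st,_=cv2.connectedComponentsWithStats(img); 
        if nm=="pack": 
            k=1+np.argmax(st[1:,4]); m=(l==k).ravel()
        r=cv2.minAreaRect(X[m][:,:2].astype(np.float32))
        print(f,nm,m.sum(),"zmed",np.median(X[m][:,2]).round(1),[np.round(q,2) for q in r])
c=ld("pics/wC.npz");P=cloud(c)
# counter plane fit from white body pixels
pts=[(235,110),(270,105),(380,100),(390,140),(392,205),(240,210),(285,205),(380,200),(230,150),(255,150)]
S=np.array([np.nanmedian(P[v-2:v+3,u-2:u+3].reshape(-1,3),0) for u,v in pts]);print(S.round(1))
A=np.c_[S[:,:2],np.ones(len(S))];k,res,_,_=np.linalg.lstsq(A,S[:,2],rcond=None)
n=np.array([-k[0],-k[1],1]);n/=np.linalg.norm(n);print("n",n,"tilt",np.degrees(np.arccos(n[2])),"az",np.degrees(np.arctan2(n[1],n[0])),"res",(A@k-S[:,2]).round(1))
# zoom
for f,(a,b,cc,d) in {"wB":(120,275,255,420),"wC":(75,235,210,420)}.items():
    im=ld(f"pics/{f}.npz")["image"][a:b,cc:d];cv2.imwrite(f"pics/{f}z.png",cv2.resize(im,None,fx=3.7,fy=3.7,interpolation=cv2.INTER_CUBIC))
```

```text
pics/wA.npz top 5462 zmed 21.9 [array([ 497.69, -218.46]), array([150.2 , 150.34]), np.float64(88.5)]
pics/wA.npz pack 1867 zmed 91.9 [array([ 499.06, -208.36]), array([36.03, 69.26]), np.float64(88.51)]
pics/wB.npz top 7887 zmed 21.8 [array([ 498.21, -218.39]), array([150.2 , 149.22]), np.float64(88.43)]
pics/wB.npz pack 3059 zmed 91.8 [array([ 499.32, -208.25]), array([36.06, 69.94]), np.float64(88.55)]
pics/scene_last.npz top 1020 zmed 22.5 [array([ 499.65, -220.03]), array([151.61, 150.13]), np.float64(88.61)]
pics/scene_last.npz pack 279 zmed 92.9 [array([ 499.79, -209.5 ]), array([39.16, 70.68]), np.float64(89.83)]
pics/side_last.npz top 557 zmed 21.4 [array([ 498.33, -214.08]), array([152.39, 149.48]), np.float64(88.53)]
pics/side_last.npz pack 182 zmed 91.4 [array([ 499.3 , -206.67]), array([39.64, 69.3 ]), np.float64(87.7)]
[[578.6 372.   27. ]
 [584.4 329.7  25.2]
 [590.  196.8  27.1]
 [545.4 187.3  52.6]
 [478.8 189.2  91.7]
 [471.7 358.4  88.6]
 [477.5 307.8  87.7]
 [483.5 202.   87.8]
 [534.  374.3  54. ]
 [534.2 344.7  55.1]]
n [0.49809831 0.02968197 0.8666124 ] tilt 29.932666498825355 az 3.4102567273928033 res [ 0.6  0.5 -0.1  0.3 -0.5  0.9  0.1  0.2 -0.9 -1.1]
```

View pics/wBz.png

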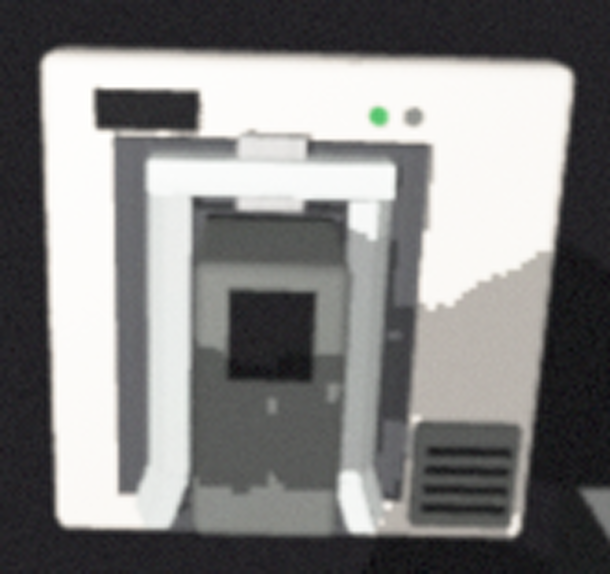

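View pics/wCz.png

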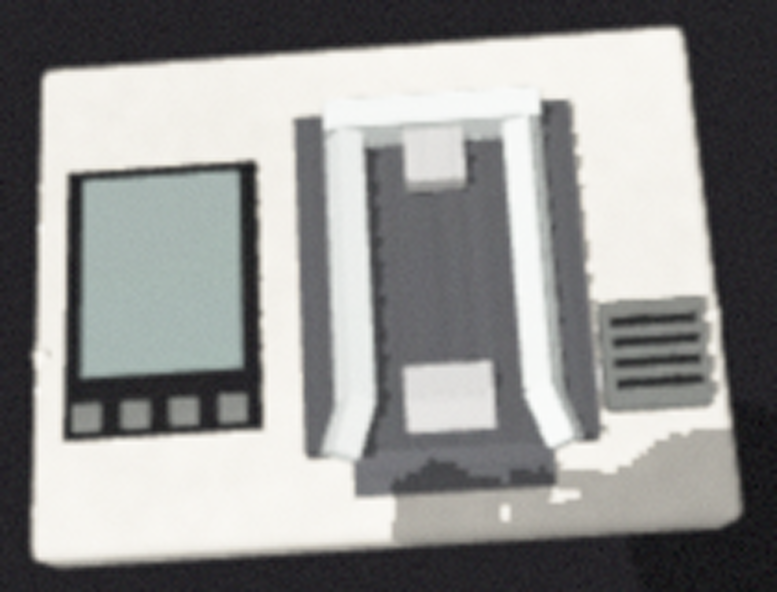

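Run:
```python
from h import *
def ld(f):
    z=np.load(f);return {k:z[k] for k in z.files}
# charger pad check
for f in ["pics/wA.npz","pics/wB.npz"]:
    c=ld(f);P=cloud(c).reshape(-1,3)
    m=(np.abs(P[:,0]-458)<30)&(np.abs(P[:,1]+265)<25)&(np.abs(P[:,2]-50)<5)
    print(f,"chg pad",m.sum(),P[m].mean(0),cv2.minAreaRect(P[m][:,:2].astype(np.float32)))
c=ld("pics/wC.npz");P=cloud(c);X=P.reshape(-1,3)
box=np.zeros((400,640),bool);box[78:232,212:416]=1;hsv=cv2.cvtColor(c["image"],cv2.COLOR_BGR2HSV)
m=(box.ravel())&np.isfinite(X[:,0])&(X[:,2]>8)
Y=X[m]
# ransac-ish plane: iterate from initial
n=np.array([.5,.03,.866]);n/=np.linalg.norm(n);d=np.median((Y@n)[np.abs(Y[:,1]-360)<15])
for i in range(15):
    s=np.abs(Y@n-d)<2.0
    Q=Y[s];cen=Q.mean(0);n=np.linalg.svd(Q-cen,full_matrices=False)[2][2];n*=np.sign(n[2]);d=cen@n
print("n",n,"tilt",np.degrees(np.arccos(n[2])),np.degrees(np.arctan2(n[1],n[0])),s.sum(),(Q@n-d).std())
h=Y@n-d
hh,e=np.histogram(h,np.arange(-4,40,1.0));print(dict(zip(e[:-1].astype(int).tolist(),hh.tolist())))
# plane frame
ey=np.cross(n,[-1,0,0]);ey/=np.linalg.norm(ey);ex=np.cross(ey,n)
uv=np.c_[Y@ex,Y@ey]
r=cv2.minAreaRect(uv[np.abs(h)<2].astype(np.float32));print("top rect",r)
np.savez("pics/cf.npz",n=n,d=d,ex=ex,ey=ey,uv=uv,h=h)
print("ex",ex,"ey",ey)
H=np.full(400*640,np.nan);H[m]=h;H=H.reshape(400,640)
for nm,(u,v) in dict(floor=(331,150),floor2=(331,135),railL=(303,150),railR=(352,150),end=(328,104),pad=(387,170),tongue=(331,182),ledge=(297,150)).items(): print(nm,np.nanmedian(H[v-2:v+3,u-2:u+3]).round(1))
for lo,hi in [(20,24),(26,31)]:
    g=(h>lo)&(h<hi);print(lo,g.sum(),cv2.minAreaRect(uv[g].astype(np.float32)))
    print(uv[g].min(0),uv[g].max(0),h[g].mean())
```

```text
pics/wA.npz chg pad 528 [ 458.69889201 -264.87541058   50.08739611] ((458.08148193359375, -265.2040100097656), (29.85588836669922, 31.95846939086914), 88.17594909667969)
pics/wB.npz chg pad 815 [ 459.60659425 -264.63220218   49.87875431] ((458.4319763183594, -265.1164855957031), (30.096235275268555, 31.921571731567383), 88.22605895996094)
n [0.49758259 0.02756088 0.86697864] tilt 29.890586007931063 3.1703484322927573 14233 0.9122976399895256
{-4: 95, -3: 349, -2: 2052, -1: 5337, 0: 4552, 1: 2292, 2: 581, 3: 89, 4: 170, 5: 232, 6: 721, 7: 2054, 8: 1552, 9: 249, 10: 56, 11: 100, 12: 123, 13: 195, 14: 166, 15: 112, 16: 213, 17: 272, 18: 343, 19: 443, 20: 448, 21: 423, 22: 166, 23: 20, 24: 15, 25: 12, 26: 40, 27: 275, 28: 378, 29: 150, 30: 16, 31: 0, 32: 0, 33: 0, 34: 0, 35: 0, 36: 0, 37: 0, 38: 0}
top rect ((-430.7892761230469, -278.01885986328125), (164.95982360839844, 213.75323486328125), 4.163829326629639)
ex [-0.86741661  0.01580995  0.49733136] ey [ 0.         -0.99949509  0.03177352]
floor 7.8
floor2 7.7
railL 20.5
railR 19.3
end 21.6
pad 28.3
tongue 13.4
ledge 7.8
20 1057 ((-428.8778076171875, -237.74871826171875), (111.28014373779297, 103.01229858398438), 3.4670066833496094)
[-485.09735783 -291.68848905] [-370.2831299  -183.38911296] 21.248783620792434
26 859 ((-398.16937255859375, -195.96591186523438), (32.182518005371094, 30.298255920410156), 4.411686420440674)
[-414.83605965 -211.47133232] [-381.21040321 -179.82169829] 28.30690110848622
```

```bash
cat > cf.py <<'E'
from h import *
def ld(f):
    z=np.load(f);return {k:z[k] for k in z.files}
def frame(yaw_deg,tilt=30.0):
    a=np.radians(180+yaw_deg);t=np.radians(tilt)
    hx=np.array([np.cos(a),np.sin(a),0]);z=np.array([0,0,1.])
    ex=np.cos(t)*hx+np.sin(t)*z; n=-np.sin(t)*hx+np.cos(t)*z; ey=np.cross(n,ex)
    return np.c_[ex,ey,n]
E
python3 - <<'E'
from cf import *
bot.move_to([555,250,205],quat(down(np.radians(3.8))))
c=cam("wrist");cv2.imwrite("pics/w4.png",c["image"]);np.savez("pics/wD.npz",**load("wrist"));print(bot.read_state()["clock"])
for f,dz in [("wC",0),("wD",0)]:
    c=ld(f"pics/{f}.npz");P=cloud(c).reshape(-1,3)
    P=P[np.isfinite(P[:,0])&(P[:,2]>8)&(P[:,0]>440)&(P[:,0]<610)&(P[:,1]>130)&(P[:,1]<395)]
    for it in range(1):
      F=frame(3.8);Q=P@F;pl=Q[:,2]
      # top plane level
      hst,e=np.histogram(pl,np.arange(pl.min(),pl.max(),1.));l=e[hst.argmax()]+.5
      top=np.abs(pl-l)<3;l=np.median(pl[top]);h=pl-l
      rt=cv2.minAreaRect(Q[np.abs(h)<2.5][:,:2].astype(np.float32));
      # slope residual
      A=np.c_[Q[top][:,:2]-Q[top][:,:2].mean(0),np.ones(top.sum())];k=np.linalg.lstsq(A,pl[top],rcond=None)[0]
      print(f,"level",l,"resid tilt deg (x,y)",np.degrees(k[:2]),"top rect",rt)
      pd=(h>25.5)&(h<31);rp=cv2.minAreaRect(Q[pd][:,:2].astype(np.float32));ph=np.median(h[pd]);print("pad",rp,ph)
      pc=np.array([rp[0][0],rp[0][1]])
      home=np.array([pc[0]-40,pc[1]-58])
      fl=(np.abs(Q[:,0]-home[0])<30)&(np.abs(Q[:,1]-home[1])<12);fh=np.median(h[fl]);print("floor h",fh)
      rl=(np.abs(h-fh-14)<3)&(Q[:,0]>home[0]-40)&(Q[:,0]<home[0]+40)&(abs(Q[:,1]-home[1])<45)
      yy=Q[rl][:,1]-home[1];xx=Q[rl][:,0]-home[0]
      for x0 in (-25,-10,5,20,35):
        s=np.abs(xx-x0)<7; a=yy[s&(yy<0)];b=yy[s&(yy>0)]
        if len(a)>3 and len(b)>3: print("rail x",x0,"neg",a.min().round(1),a.max().round(1),"pos",b.min().round(1),b.max().round(1))
      re=(np.abs(h-fh-14)<3)&(abs(Q[:,1]-home[1])<20)&(Q[:,0]<home[0]-20)&(Q[:,0]>home[0]-90);x=Q[re][:,0]-home[0]
      if re.sum(): print("end stop x",x.min(),x.max())
      print("home world",F@np.array([home[0],home[1],l+fh+40]))
E
```

```text
5.15
wC level 324.4990190977505 resid tilt deg (x,y) [-0.13327557 -0.32766415] top rect ((-449.2131042480469, -244.02719116210938), (213.7822265625, 165.7357635498047), 89.80784606933594)
pad ((-410.7761535644531, -164.3530731201172), (32.18402862548828, 30.2974853515625), 0.20127803087234497) 27.84398016283609
floor h 7.883180787586298
rail x -25 neg -29.4 -21.6 pos 23.0 30.3
rail x -10 neg -29.8 -22.4 pos 22.4 30.2
rail x 5 neg -29.6 -21.7 pos 22.2 30.2
rail x 20 neg -29.2 -22.2 pos 23.3 43.2
rail x 35 neg -29.7 -21.9 pos 23.1 43.3
end stop x -49.08964541384182 -38.20765718592651
home world [560.57087717 260.0760771   97.10436824]
wD level 324.4036069277276 resid tilt deg (x,y) [-0.03368898 -0.32484295] top rect ((-449.4651794433594, -243.92483520507812), (213.4739990234375, 164.1464080810547), 89.93936920166016)
pad ((-411.09832763671875, -164.33702087402344), (30.12691879272461, 31.57317352294922), 89.7556381225586) 27.89864130808408
floor h 7.917256228129418
rail x -25 neg -29.7 -21.9 pos 22.2 30.2
rail x -10 neg -29.6 -22.5 pos 22.1 30.0
rail x 5 neg -29.2 -22.3 pos 22.0 30.6
rail x 20 neg -29.7 -22.0 pos 21.8 30.3
rail x 35 neg -29.2 -21.7 pos 22.5 43.3
end stop x -48.35450832710143 -38.24723134690606
home world [560.81973759 260.07651878  96.89016203]
```

View pics/w4.png

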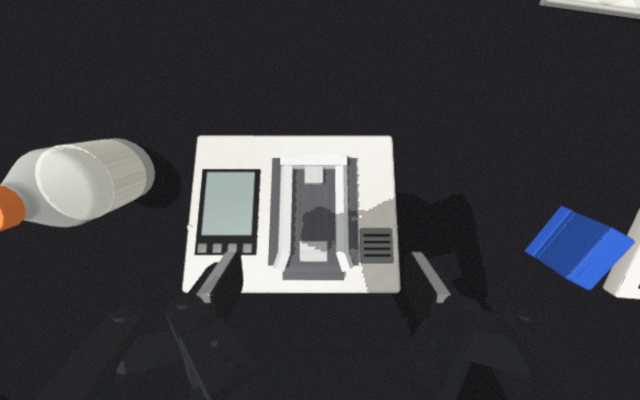

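Both wrist views agree. The charger home is about (499.2, -208.3, 70) with x at 178.5°, and its pad checks to within 1 mm. The counter home is about (560.7, 259.8, 97) with yaw 3.75° and tilt 30°. Next I'll check IK for the whole plan and clear off upward.

```bash
cat >> cf.py <<'E'
CH=np.array([499.2,-208.3,70.]); a=np.radians(178.5)
CF=np.c_[[np.cos(a),np.sin(a),0],[-np.sin(a),np.cos(a),0],[0,0,1.]]
KH=np.array([560.7,259.8,97.0]); KF=frame(3.75)
def toolR(F,pitch=0,flip=False):
    # tool y = -F z, tool z = -F x, x = cross ; pitch (deg) about F y
    M=np.c_[F[:,1],-F[:,2],-F[:,0]]
    if flip: M=np.c_[-F[:,1],-F[:,2],F[:,0]]
    return R.from_rotvec(np.radians(pitch)*F[:,1]).as_matrix()@M
E
python3 - <<'E'
from cf import *
print(np.linalg.det(toolR(CF)),np.linalg.det(toolR(CF,0,True)))
for fl in (0,1):
  for pitch in (0,15,30,-15):
    o=[]
    for nm,p,F in [("press",CH+CF@[40,58,0],CF),("c12",CH+CF@[12,0,4],CF),("c115",CH+CF@[115,0,4],CF),("c115up",CH+CF@[115,0,150],CF),("k130up",KH+KF@[125,0,80],KF),("k125",KH+KF@[125,0,4],KF),("k60",KH+KF@[60,0,4],KF),("k-3",KH+KF@[-3,0,4],KF),("kup",KH+KF@[0,0,100],KF)]:
        j=bot.ik(p,quat(toolR(F,pitch,fl)));o.append((nm,None if j is None else np.round(j,2).tolist()))
    print(fl,pitch);[print("  ",x) for x in o]
E
```

```text
1.0 1.0
0 0
   ('press', [-0.59, 0.48, 1.74, -0.0, 0.92, 1.0])
   ('c12', [-0.47, 0.47, 1.74, -0.0, 0.93, 1.12])
   ('c115', [-0.57, 0.3, 1.99, -0.0, 0.85, 1.02])
   ('c115up', [-0.57, 0.07, 1.86, -0.0, 1.2, 1.02])
   ('k130up', [0.35, 0.59, 1.23, 0.15, 1.82, 1.86])
   ('k125', [0.37, 0.57, 1.41, 0.15, 1.66, 1.85])
   ('k60', [0.35, 0.72, 1.25, 0.14, 1.67, 1.83])
   ('k-3', [0.33, 0.87, 1.07, 0.13, 1.71, 1.82])
   ('kup', [0.31, 0.91, 0.81, 0.13, 1.94, 1.83])
0 15
   ('press', [-0.66, 0.4, 1.88, 0.25, 0.66, 0.75])
   ('c12', [-0.53, 0.39, 1.89, 0.21, 0.64, 0.92])
   ('c115', [-0.65, 0.22, 2.13, 0.27, 0.6, 0.73])
   ('c115up', [-0.65, -0.04, 2.0, 0.18, 0.98, 0.86])
   ('k130up', [0.38, 0.45, 1.38, 0.08, 1.56, 1.87])
   ('k125', [0.4, 0.44, 1.55, 0.09, 1.39, 1.88])
   ('k60', [0.37, 0.59, 1.41, 0.08, 1.39, 1.85])
   ('k-3', [0.35, 0.73, 1.26, 0.07, 1.4, 1.83])
   ('kup', [0.33, 0.75, 1.02, 0.07, 1.62, 1.83])
0 30
   ('press', [-0.73, 0.37, 2.01, 0.79, 0.48, 0.2])
   ('c12', [-0.59, 0.35, 2.03, 0.73, 0.41, 0.38])
   ('c115', [-0.75, 0.19, 2.25, 0.88, 0.44, 0.09])
   ('c115up', [-0.75, -
[... 1762 characters left out ...]
.41, 0.33, 1.53, -0.0, 1.28, -1.22])
   ('k125', [0.44, 0.33, 1.7, -0.0, 1.11, -1.2])
   ('k60', [0.4, 0.47, 1.58, -0.0, 1.09, -1.23])
   ('k-3', [0.37, 0.61, 1.44, -0.0, 1.09, -1.26])
   ('kup', [0.35, 0.61, 1.23, -0.0, 1.3, -1.28])
1 -15
   ('press', [-0.54, 0.58, 1.59, -0.14, 1.2, -2.02])
   ('c12', [-0.43, 0.58, 1.58, -0.11, 1.22, -1.92])
   ('c115', [-0.51, 0.41, 1.85, -0.14, 1.11, -1.98])
   ('c115up', [-0.51, 0.2, 1.74, -0.12, 1.44, -2.03])
   ('k130up', [0.34, 0.72, 1.1, 0.22, 2.08, -1.27])
   ('k125', [0.35, 0.71, 1.29, 0.21, 1.91, -1.3])
   ('k60', [0.33, 0.86, 1.1, 0.2, 1.94, -1.31])
   ('k-3', [0.31, 1.02, 0.88, 0.19, 2.01, -1.32])
   ('kup', [0.3, 1.08, 0.58, 0.21, 2.25, -1.27])
```

Run:
```python
from cf import *
q=quat(toolR(CF)); pad=CH+CF@[40,58.5,-20]
bot.servo_line([520,240,290],speed=200)
bot.move_gripper(0,40)
p=pad.copy();p[2]=130
bot.move_to(p,q)
p[2]=84;bot.servo_line(p,speed=100)
f0=bot.read_state()["ft_force"]
p[2]=60;hit=bot.servo_line(p,speed=25,until_force=2.5)
s=bot.read_state();print(hit,s["ee_pos"],s["ft_force"]-f0,s["grip_width"],s["clock"])
if hit:
    z0=s["ee_pos"][2]
    for dz in (4,8.0):
        p[2]=z0-dz;st=bot.servo_line(p,speed=15,until_force=25)
        s=bot.read_state();print(st,s["ee_pos"],s["ft_force"]-f0,s["clock"])
    bot.dwell(0.8);s=bot.read_state();print(s["ee_pos"],s["ft_force"]-f0,s["clock"])
    c=cam("side");cv2.imwrite("pics/s5.png",cv2.resize(c["image"][120:230,290:410],None,fx=5,fy=5))
```

```text
True [ 457.58653427 -265.69352556   67.16333969] [ 1.67323637 -0.22822098  1.92829866] 0.09464713968040084 9.7333
False [ 457.63901556 -265.72666889   63.08399099] [-0.67471732  0.43061505  2.86674749] 10.175
False [ 457.77838692 -265.94409238   59.99805849] [-5.61369658  2.19908739 16.28998467] 10.5917
[ 457.77971708 -265.92917399   59.99626623] [-5.62424512  2.21296078 17.10231928] 11.3917
```

View pics/s5.png

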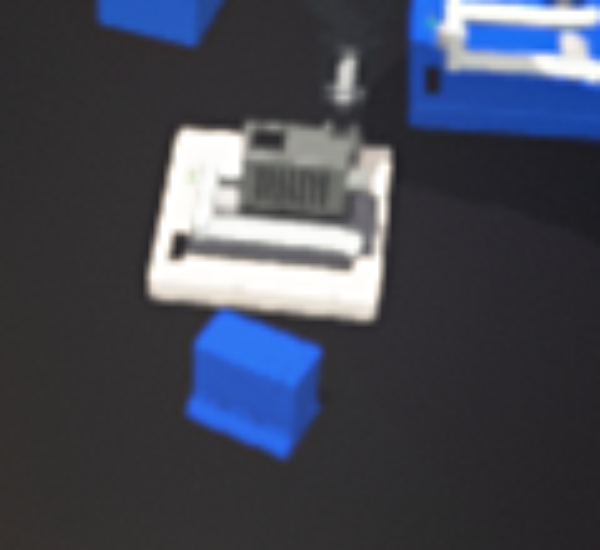

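The pack has moved out: its ejector rod now shows at (228,185) in the crop, and the pad is bottomed. I'll raise the arm and measure the pack.

Run:
```python
from cf import *
q=quat(toolR(CF))
s=bot.read_state();p=np.array(s["ee_pos"]);p[2]=150
bot.servo_line(p,speed=120)
bot.move_gripper(68,60)
g=CH+CF@[12,0,0];g[2]=190
bot.move_to(g+[10,0,0],q)
c=cam("wrist");cv2.imwrite("pics/w6.png",c["image"]);P=cloud(c);X=P.reshape(-1,3)
m=(np.abs(X[:,0]-490)<60)&(np.abs(X[:,1]+208)<35)&(X[:,2]>83)&(X[:,2]<100)
r=cv2.minAreaRect(X[m][:,:2].astype(np.float32));print(r,np.median(X[m][:,2]))
Q=(X[m]-CH)@CF;Q=Q[np.abs(Q[:,2]-24)<4];k=np.linalg.lstsq(np.c_[Q[:,0],np.ones(len(Q))],Q[:,2],rcond=None)[0];print("slope deg",np.degrees(k[0]),"x range",Q[:,0].min(),Q[:,0].max(),"y",Q[:,1].min(),Q[:,1].max(),bot.read_state()["grip_width"],bot.read_state()["clock"])
```

```text
((489.2190246582031, -207.75405883789062), (36.44898986816406, 69.24524688720703), 88.51426696777344) 93.35024859207248
slope deg 2.4901347659472006 x range -24.53136381644289 44.612450876089554 y -18.042543588338507 17.91028202841073 67.99668954094201 13.4667
```

View pics/w6.png

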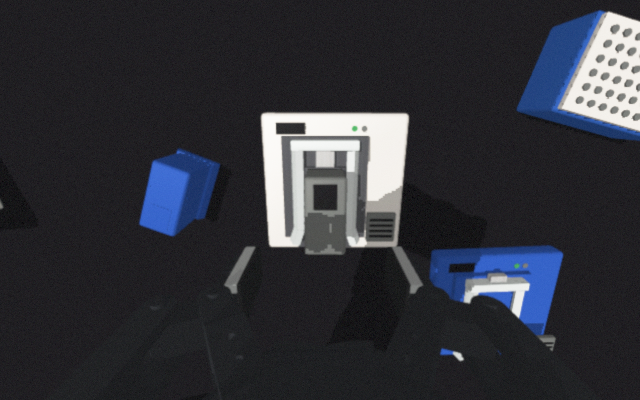

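Run:
```python
from cf import *
M=toolR(CF,-2.5);q=quat(M);up=-M[:,1]
g=CH+CF@[11,0,1.4]+5*up
bot.servo_line(g+60*up,q,speed=150)
f0=bot.read_state()["ft_force"]
print(bot.servo_line(g,q,speed=80,until_force=10))
w=bot.move_gripper(30,90);s=bot.read_state();print(w,s["grip_width"],s["ee_pos"],g,s["ft_force"]-f0)
st=bot.servo_line(np.array(g)+CF@[108,0,0],q,speed=80,until_force=40);s=bot.read_state();print(st,s["ee_pos"],s["ft_force"]-f0,s["clock"],s["grip_width"])
c=cam("side");cv2.imwrite("pics/s7.png",cv2.resize(c["image"][100:240,290:450],None,fx=4,fy=4))
```

```text
False
False 35.10046472891967 [ 488.7054484  -208.19080831   76.9476941 ] [ 488.42179163 -208.01776268   76.39524111] [-1.97287933 -0.54738058  5.86996673]
False [ 380.71423151 -205.20677489   76.37381459] [-0.10458224  0.40437695 -3.03253398] 16.7667 35.3813013863244
```

View pics/s7.png

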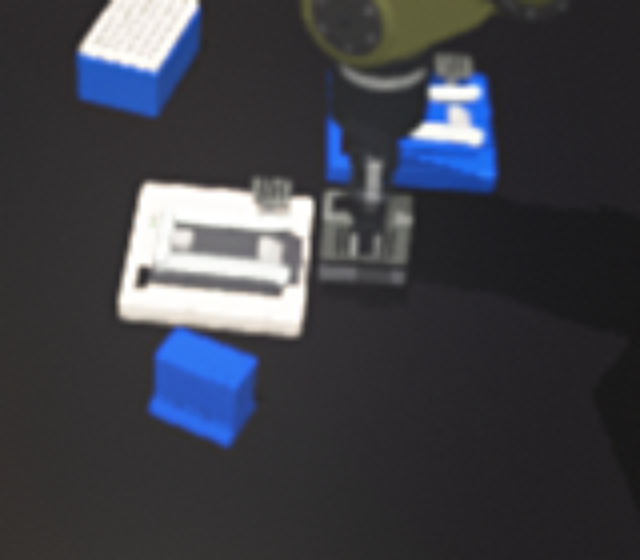

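The pack is out and held at side-view crop (365,240). I'll lift it, carry it to the pre-insert pose, and check how it sits in the hand.

Run:
```python
from cf import *
s=bot.read_state();p=np.array(s["ee_pos"]);p[2]=270
bot.servo_line(p,speed=200)
K=toolR(KF);q=quat(K)
bot.move_to(KH+KF@[130,0,100],q)
bot.dwell(.2)
c=cam("wrist");cv2.imwrite("pics/w8.png",c["image"])
P=cloud(c);X=P.reshape(-1,3);s=bot.read_state();T=rot(s["tool_rot"]);Q=(X-s["ee_pos"])@T
# pack frame axes in tool: x=-tool z, y=tool x, z=-tool y
B=np.c_[-Q[:,2],Q[:,0],-Q[:,1]]
m=(np.abs(B[:,0])<60)&(np.abs(B[:,1])<30)&(B[:,2]<30)&(B[:,2]>-50)
img=np.zeros(400*640,np.uint8);img[m]=1
print(m.sum());b=B[m]
hh,e=np.histogram(b[:,2],np.arange(-50,31,4));print(dict(zip(e[:-1].tolist(),hh.tolist())))
t=(b[:,2]>13)&(b[:,2]<21)&(np.abs(b[:,1])<14)
print("top",t.sum(),b[t].min(0),b[t].max(0),b[t].mean(0))
if t.sum()>20:
  k=np.linalg.lstsq(np.c_[b[t][:,:2],np.ones(t.sum())],b[t][:,2],rcond=None)[0];print("slopes deg",np.degrees(k[:2]),k[2])
print(s["clock"],s["ee_pos"])
for n in ("side","scene"):
    c2=cam(n);u,v=proj(c2,s["ee_pos"])[0].astype(int);cv2.imwrite(f"pics/{n}8.png",cv2.resize(c2["image"][max(v-70,0):v+90,max(u-80,0):u+80],None,fx=3.5,fy=3.5,interpolation=cv2.INTER_CUBIC))
```

```text
14893
{-50: 0, -46: 202, -42: 220, -38: 328, -34: 77, -30: 47, -26: 129, -22: 133, -18: 151, -14: 211, -10: 260, -6: 299, -2: 351, 2: 395, 6: 418, 10: 657, 14: 9687, 18: 618, 22: 289, 26: 421}
top 7828 [-35.3738128  -13.99886087  13.00169075] [30.74906098 13.99782969 18.23105586] [-6.32523412 -0.03017045 16.09006762]
slopes deg [0.17871912 0.11733308] 16.10985931404599
19.9167 [498.46762623 255.13618096 248.83465216]
```

View pics/w8.png

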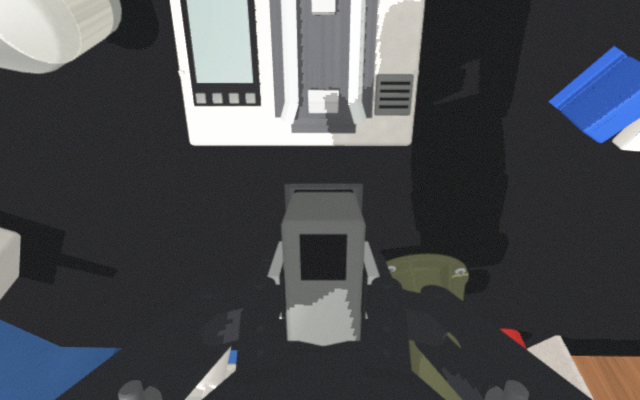

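View pics/scene8.png

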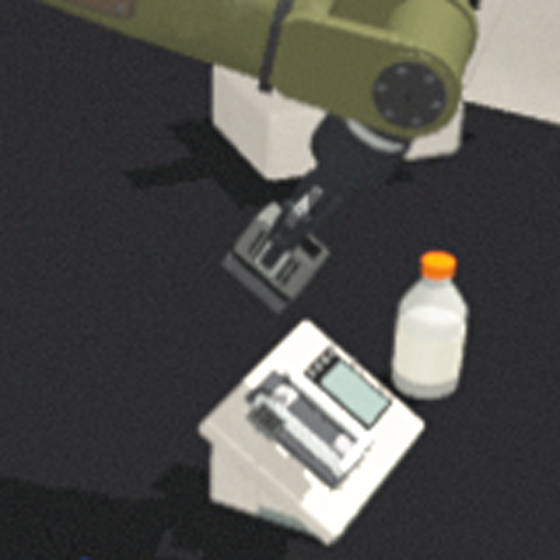

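Run:
```python
from cf import *
c=load("wrist");X=cloud(c).reshape(-1,3);B=(X-(KH+KF@[130,0,100]))@KF  # relative to TCP, counter axes
s=bot.read_state();print(s["ee_pos"]-(KH+KF@[130,0,100]))
B=B+[130,0,100]  # counter_home coords
ok=np.isfinite(B[:,0])
fl=ok&(np.abs(B[:,0]-15)<15)&(np.abs(B[:,1])<12);print("floor z (-40)",np.median(B[fl][:,2]))
rl=ok&(np.abs(B[:,2]+26)<3)&(B[:,0]>10)&(B[:,0]<44)&(np.abs(B[:,1])<36)
y=B[rl][:,1];print("rails",y[y<0].min(),y[y<0].max(),y[y>0].min(),y[y>0].max(),rl.sum())
pd=ok&(np.abs(B[:,2]+20)<3)&(np.abs(B[:,0]-40)<22)&(np.abs(B[:,1]-60)<22);print("pad (40,58)",cv2.minAreaRect(B[pd][:,:2].astype(np.float32)))
pk=ok&(B[:,2]>112)&(B[:,2]<121)&(np.abs(B[:,0]-125)<50)&(np.abs(B[:,1])<30);print("pack top",cv2.minAreaRect(B[pk][:,:2].astype(np.float32)))
```

```text
[ 0.11560843 -0.32237769  0.11851267]
floor z (-40) -40.08807514976404
rails -30.513181799969075 -21.613411212204934 21.470709805644876 30.59504345805068 684
pad (40,58) ((39.66964340209961, 57.65220642089844), (29.626737594604492, 31.72603988647461), 89.76819610595703)
pack top ((127.62213134765625, -0.06910896301269531), (66.17903137207031, 59.754886627197266), 0.15075692534446716)
```

Everything agrees to within about 0.3 mm: the rails are symmetric about the pack, the floor is at -40.1, and the pad is at (39.7, 57.7). Inserting now.

Run:
```python
from cf import *
K=toolR(KF);q=quat(K)
def go(x,y,z,sp,uf=None):
    st=bot.servo_line(KH+KF@np.array([x,y,z]),q,speed=sp,until_force=uf);s=bot.read_state()
    print(st,((s["ee_pos"]-KH)@KF).round(2),"F",(s["ft_force"]@KF).round(1),round(s["clock"],2),round(s["grip_width"],2));return st
go(118,0,40,100)
go(118,0,6.4,60,15)
if not go(60,0,6.4,50,15):
  if not go(20,0,6.2,50,20):
    go(2,0,6.0,25,30)
c=cam("wrist");cv2.imwrite("pics/w9.png",c["image"])
```

```text
False [ 1.1802e+02 -7.0000e-02  4.0700e+01] F [-1.3  0.1 -1.9] 20.77 34.96
False [ 1.1798e+02 -4.0000e-02  6.6700e+00] F [-0.8 -0.4 -1.7] 21.48 34.73
True [76.11  0.11  6.53] F [-2.4 -0.5  4.6] 22.29 35.21
```

View pics/w9.png

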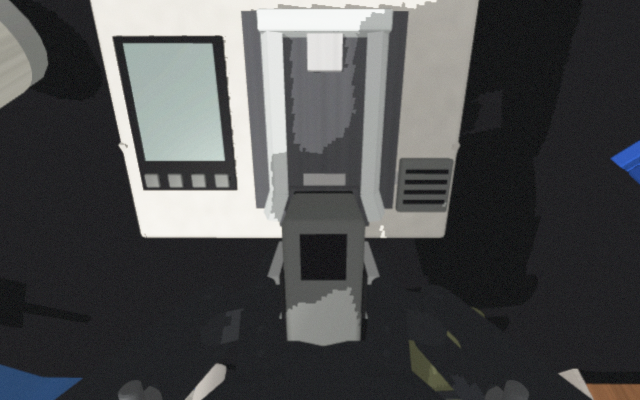

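The stop at x=76 is the nose meeting the catch tongue's ramp (nose at x≈41). The tongue shows ahead of the nose at (325,180), and the pack is centred between the rails, so I'll continue with a higher force limit.

Run:
```python
from cf import *
K=toolR(KF);q=quat(K)
def go(x,y,z,sp,uf=None):
    st=bot.servo_line(KH+KF@np.array([x,y,z]),q,speed=sp,until_force=uf);s=bot.read_state()
    print(st,((s["ee_pos"]-KH)@KF).round(2),"F",(s["ft_force"]@KF).round(1),round(s["clock"],2),round(s["grip_width"],2));return st
if not go(60,0,6.6,25,35):
  if not go(35,0,6.6,40,35):
   if not go(15,0,6.4,40,35):
    go(2,0,6.2,25,35)
c=cam("wrist");cv2.imwrite("pics/w10.png",c["image"])
```

```text
False [5.973e+01 4.000e-02 6.470e+00] F [-2.9 -0.   4.4] 23.18 35.13
False [34.62  0.06  6.54] F [-3.4  0.   3.6] 23.96 35.16
False [14.25  0.09  6.5 ] F [-2.9  1.3  4.7] 24.61 35.3
False [ 2.06 -0.06  6.64] F [3.6 0.4 8. ] 25.27 34.62
```

View pics/w10.png

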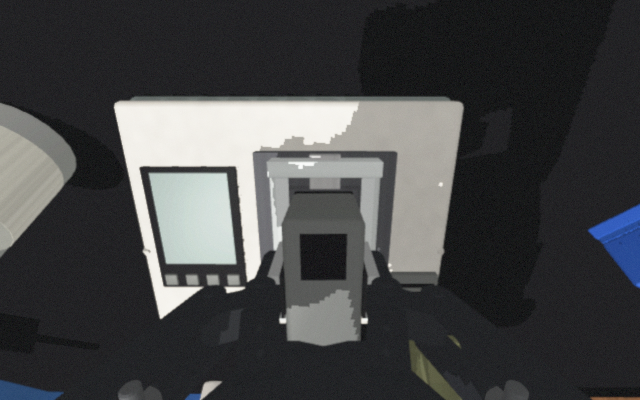

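Run:
```python
from cf import *
K=toolR(KF);q=quat(K)
def go(x,y,z,sp,uf=None):
    st=bot.servo_line(KH+KF@np.array([x,y,z]),q,speed=sp,until_force=uf);s=bot.read_state()
    print(st,((s["ee_pos"]-KH)@KF).round(2),"F",(s["ft_force"]@KF).round(1),round(s["clock"],2),round(s["grip_width"],2));return st
for x in (0,-1.5,-2.5,-3.2,-4):
    st=go(x,0,6.0,10,30)
    if bot.read_state()["ft_force"]@KF[:,0]>22: break
bot.dwell(.3)
c=cam("wrist");cv2.imwrite("pics/w11.png",c["image"]);P=cloud(c).reshape(-1,3);B=(P-KH)@KF
pd=(np.abs(B[:,2]+22)<7)&(np.abs(B[:,0]-40)<14)&(np.abs(B[:,1]-60)<12);print("pad z",pd.sum(),np.median(B[pd][:,2]))
t=(np.abs(B[:,2]-22)<5)&(np.abs(B[:,1])<14)&(np.abs(B[:,0])<45)
k=np.linalg.lstsq(np.c_[B[t][:,:2],np.ones(t.sum())],B[t][:,2],rcond=None)[0];print("packtop x",B[t][:,0].min(),B[t][:,0].max(),"z",k[2],"slopes",np.degrees(k[:2]))
s=bot.read_state();print((s["ft_force"]@KF).round(1))
cs=cam("side");u,v=proj(cs,KH)[0].astype(int);cv2.imwrite("pics/s11.png",cv2.resize(cs["image"][v-60:v+80,u-70:u+70],None,fx=4,fy=4,interpolation=cv2.INTER_CUBIC))
```

```text
False [ 0.18 -0.05  6.6 ] F [5.9 0.8 9.6] 25.68 34.85
False [-1.37 -0.01  6.54] F [4.8 0.8 8.7] 25.98 34.85
False [-2.33 -0.03  6.54] F [6.4 0.6 8.3] 26.23 34.73
False [-2.89 -0.06  6.56] F [7.7 0.6 8.2] 26.48 34.91
False [-3.15 -0.09  6.68] F [12.3  1.1 10.1] 26.73 35.16
pad z 29 -20.256892058757092
packtop x -38.49380957063719 26.5977178011225 z 22.84349038857503 slopes [ 1.86345588 -0.08923357]
[13.5  0.6 10.2]
```

View pics/s11.png

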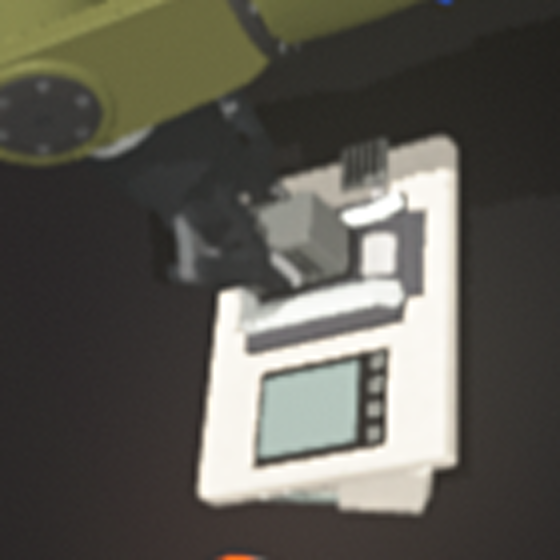

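View pics/w11.png

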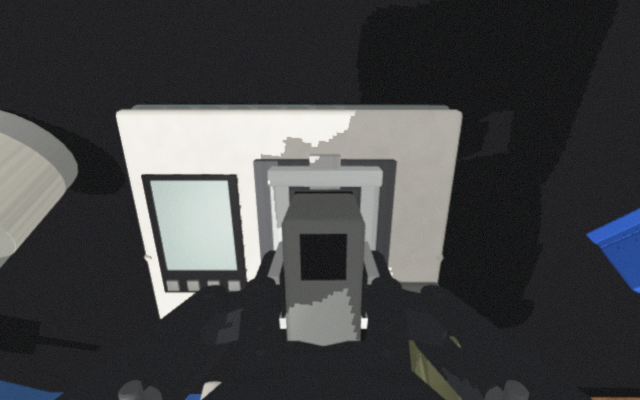

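The catch pad reads back up (-20.3), the tongue at crop (378,255) is clear behind the tail, and the pack is about 3 mm past home. Releasing and checking.

Run:
```python
from cf import *
K=toolR(KF);q=quat(K)
bot.move_gripper(62);bot.dwell(.3)
s=bot.read_state();p=np.array(s["ee_pos"])
bot.servo_line(p+KF[:,2]*130,q,speed=120)
bot.servo_line(p+KF[:,2]*130+np.array([-40,0,40]),quat(down(np.radians(3.75))),speed=120)
s=bot.read_state();print(s["clock"],s["ft_force"])
c=cam("wrist");cv2.imwrite("pics/w12.png",c["image"]);P=cloud(c).reshape(-1,3);B=(P-KH)@KF
pd=(np.abs(B[:,2]+22)<7)&(np.abs(B[:,0]-40)<14)&(np.abs(B[:,1]-60)<12);print("pad z",pd.sum(),np.median(B[pd][:,2]))
t=(np.abs(B[:,2]-22)<5)&(np.abs(B[:,1])<25)&(np.abs(B[:,0])<50)
k=np.linalg.lstsq(np.c_[B[t][:,:2],np.ones(t.sum())],B[t][:,2],rcond=None)[0];print("packtop",B[t].min(0),B[t].max(0),"rect",cv2.minAreaRect(B[t][:,:2].astype(np.float32)),"z",k[2],"slopes",np.degrees(k[:2]))
cs=cam("side");u,v=proj(cs,KH)[0].astype(int);cv2.imwrite("pics/s12.png",cv2.resize(cs["image"][v-60:v+80,u-70:u+70],None,fx=4,fy=4,interpolation=cv2.INTER_CUBIC))
```

```text
29.8333 [-0.48427427 -0.17571114 -0.16391897]
pad z 280 -19.858777915078115
packtop [-34.14945986 -18.7522514   17.5973704 ] [34.90887631 17.35538358 24.56507841] rect ((0.3843574523925781, -0.6950531005859375), (36.11088180541992, 69.04657745361328), 89.96320343017578) z 21.763213214608463 slopes [-0.43563271  0.11785608]
```

View pics/s12.png

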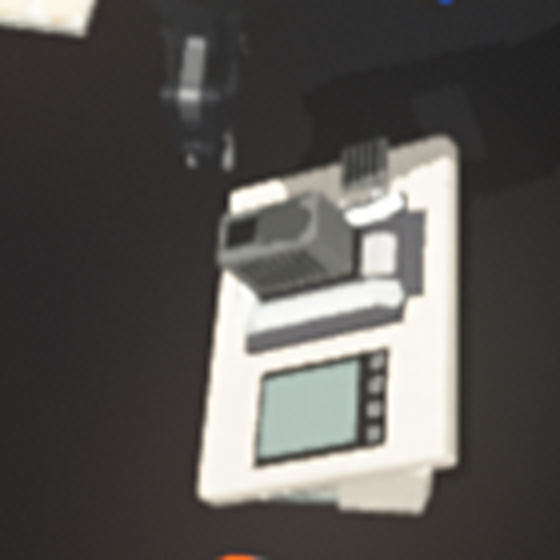

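View pics/w12.png

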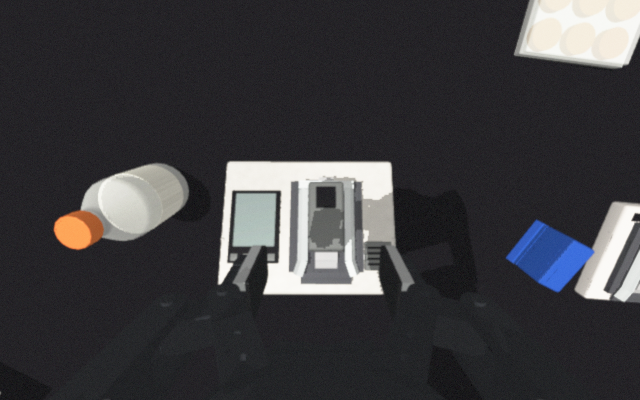

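The pack sits at x +0.4, y -0.7, z -0.2 mm from home and 0.45° off square. The pad is fully up at -19.9, and the gripper is clear of everything. Handing in.

Run:
```python
from rig import bot
bot.finish_job();print(bot.read_state()["clock"])
```

```text
the job is handed in; nothing more can be done
the job is handed in; nothing more can be done
```

The job is handed in, at about 30 s on the robot's clock against the 59 s limit. The pack is latched in the counter's dock.

**What I did:** I bottomed the charger's thumb pad with the shut fingers and the pack sprang out about 11 mm. I gripped it at the 2.5° tilt the catch gave it, drew it out, and slid it down the counter's dovetail to about 3 mm past home. Then I let go and backed off.

**Last checks, by wrist camera depth, measured from my estimate of counter home:**

| Check | Measured | Allowed |
|---|---|---|
| Along the slide | +0.4 mm | -4 to +3 mm |
| Sideways | -0.7 mm | ±3.5 mm |
| Height | -0.2 mm | ±4 mm |
| Tilt from square | about 0.45° (0.008 rad) | 0.08 rad |
| Counter pad height | -19.9 mm (fully up is -20) | under 2 mm down |

- **Force on the tool:** it read near zero, and the gripper was clear of everything.
- **Bystanders:** nothing touched the well plate, bottle or tip box, but I did not re-measure them at the end.

**What did not go as expected:**
- **Early stop:** my 15 N force guard stopped the insertion when the pack was 76 mm short of home, where its nose met the counter's catch. I carried on with a 35 N limit and it slid in.
- **Tilt in the grip:** the pack read about 1.9° nose-down while I was pushing it home. That was gone once I released it.

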